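# Load the reagent kit into the dry-block heater

## Robot

A 6-joint arm with a two-finger parallel gripper is mounted at the origin on a cart in front of the work surface, level with it; the furniture and walls round the work are solid. World frame = base frame: x ahead of the robot, y to its left, z up, the work surface at z = 0. Lengths are in m, angles in rad, forces in N, time in s.
With the tool pointing down it reaches from about 0.275 to 0.725 m from the base axis. Payload 5.6 kg.
Tool frame: the origin (TCP) lies midway between the tips of the shut fingers; the grasp point (between the pads) lies 19 mm behind it; z points along the fingers, y is the line along which they close (so a half turn about z gives the same grasp; the last joint's range is limited). The gripper opens to 85 mm and grips with 20 to 120 N. Pads are 22 mm wide; open, the fingers measure 114 mm over their backs; the gripper's body (76 mm by 85 mm) begins 54 mm behind the grasp point. The pads swing forward as they close: fully open they stand 13 mm farther back than shut.
Start: joints at [-1.032, 0.255, 0.108, 0, -1.424, -0.285], TCP at [0.138, -0.532, 0.192] pointing down, gripper open.
Joint ranges: [-2.95, 2.95], [-1.21, 1.97], [-1.09, 1.5], [-2.87, 1.71], [-2.94, -0.07], [-3.05, 3.05]. Speed limits (rad/s): [2.57, 2.57, 3.14, 3.14, 3.14, 3.14].

## Interface

Orientations are given as a rotation vector (axis times angle).
In Python, from station import env gives the robot as it stands.
- The arm moves only by the tool servo_tool, never from a script. Its argument "plan" is a list of rows, each a list of 3 entries, a list of its own where there are three numbers: the finger opening in mm, from 0 to 85.4, then the shift along the world's x, y, z in mm, then the turn, a rotation vector about the world's x, y, z in rad. A call has exactly 8 rows; each row shifts and turns the commanded pose from where the row before left it; what a row does not reach is not made up. A row lasts 1/8 s, in which the tool goes at most 62.5 mm and 10.7 degrees, less where a joint would pass 70% of its speed; a pose out of reach is approached as far as the arm can. A call with a gripper value outside its range is refused whole. The fingers move at their own pace and stop on an object; "squeeze" is the grip in N (left out, the last holds). Time passes only in rows, so rows that do not move let the fingers close, or fill a call up. It gives the time, the measured TCP pose, the force, the opening and the grip force at its end, in the units of the state.
- env.get_obs(): the state, without advancing time (a new reading comes with each control period).
- env.read_camera(name): name is "side" or "top"; returns (picture, depth): 400x640x3 uint8, red, green, blue; 400x640 float32, m along the optical axis (not along the pixel's ray), 0 where there is no reading.
- env.calibration(name): a dict with "vertical_fov" (degrees; the focal length in pixels is half the picture's height over the tangent of half this angle, whatever the lens; pixels are square), "cx", "cy" (the principal point, pixels), "cam_to_world" (4x4, takes a point from camera to world coordinates). Camera axes: x right, y up, looking along -z (the intrinsics and any distortion apply to the point x, -y, -z); pixel columns grow to the right and rows downward; lengths in m; the calibration is good to about 2 mm. A picture is of the moment at which its call begins. calibration takes no time and is no camera call.
- env.hand_in(): hands the job in; it is judged then, once.
Trained networks look in the newest picture that a camera, given by its name, has taken for a name from the list of things; names that differ only in an ending like _2 or _b are one class to them, and where a whole thing is asked for, a point or a joint stands for the part that bears it (a point fixed in the world has none). Each returns a list of dicts, best first, with "p" (0 to 1); they miss things now and then, are a little off and sometimes report something else, mostly with a low value. They report only what shows in the picture. A call takes as long as a camera call.
- env.regions_of(thing, camera): "mask" (400x640 bool, what is visible of it).
- env.place_of(thing, camera): "centre" ([x, y, z] in m, in world coordinates, good to about 4 mm: a listed point, or the origin of a listed thing).
The state is a dict: "time": time; "joints": joint angles; "qvel": joint speeds; "tau": joint torques, N m; "eef_pos": TCP position; "ee_rot": TCP orientation; "wrist_force": force on the tool from outside, world axes, zero at the start; "ft_torque": the same for the moment, N m; "finger_gap": opening from 0.0 (shut) to 1.0 (fully open); "grip_force": force on a finger pad.
Only numpy, scipy, OpenCV 4.12 (cv2) and the standard library are available. Lean on these libraries where they do the work, as an engineer would, in place of code of your own. Each camera call takes 0.05 s, during which the arm holds its last target. There are 200 camera calls.

## Task

Get the reagent kit warming for the next run: stand the three reagent bottles and the little vial in the dry-block heater, each in the block whose well is bored to its own size, because a bottle in too wide a well does not warm evenly. Keep every bottle upright on the way, set it down on the bottom of its well rather than dropping it in, and leave all four released and standing.

Things in the scene. Friction and masses are not known exactly. Their poses are not given: they have to be found in the camera images.
- bottle_a: white screw-cap bottle, the widest and tallest of the four: round body 64 mm in diameter up to 117 mm above its foot, then a fixed cap 44 mm in diameter, 135 mm tall in all. Stands loose on the worktop, clear of the heater. Origin: centre of its underside; z up.
- bottle_b: brown screw-cap bottle, the middle one of the three large bottles: round body 56 mm in diameter up to 100 mm above its foot, then a fixed cap 38 mm in diameter, 118 mm tall in all. Stands loose on the worktop, clear of the heater. Origin: centre of its underside; z up.
- bottle_c: white screw-cap bottle, the smallest of the three large bottles: round body 48 mm in diameter up to 78 mm above its foot, then a fixed cap 34 mm in diameter, 96 mm tall in all. Stands loose on the worktop, clear of the heater. Origin: centre of its underside; z up.
- vial: Tiny screw-cap vial, 24 mm in diameter from foot to cap, 48 mm tall. Stands loose on the worktop, clear of the heater. Origin: centre of its underside; z up.
- block_a: Bare aluminium block, 92 (its x) x 84 (its y) x 56 mm high, fixed in the heater; one round blind well in the middle of its top, 71 mm in diameter with a 3 mm chamfer, 40 mm deep, bored for the 64 mm bottle_a. Origin: centre of its underside, 20 mm above the worktop; well floor 16 mm and block top 56 mm above the origin; z up, y along the row of blocks.
- block_b: Bare aluminium block, 92 (its x) x 84 (its y) x 56 mm high, fixed in the heater; one round blind well in the middle of its top, 62 mm in diameter with a 3 mm chamfer, 36 mm deep, bored for the 56 mm bottle_b. Origin: centre of its underside, 20 mm above the worktop; well floor 20 mm and block top 56 mm above the origin; z up, y along the row of blocks.
- block_c: Bare aluminium block, 92 (its x) x 84 (its y) x 56 mm high, fixed in the heater; one round blind well in the middle of its top, 54 mm in diameter with a 3 mm chamfer, 32 mm deep, bored for the 48 mm bottle_c. Origin: centre of its underside, 20 mm above the worktop; well floor 24 mm and block top 56 mm above the origin; z up, y along the row of blocks.
- block_vial: Bare aluminium block, 92 (its x) x 84 (its y) x 56 mm high, fixed in the heater; one round blind well in the middle of its top, 30 mm in diameter with a 3 mm chamfer, 18 mm deep, bored for the 24 mm vial. Origin: centre of its underside, 20 mm above the worktop; well floor 38 mm and block top 56 mm above the origin; z up, y along the row of blocks.
- heater: White dry-block heater, fixed: a housing 372 mm wide (its y) with four blocks in a row along y, 85 mm apart, in any order, and a sloping grey control panel along its front (its -x). Walls 54 mm high; block tops 76 mm above the worktop. It reaches 82 mm in front of its origin and 58 mm behind. Origin: on the worktop under the middle of the row; z up.

How it is judged:
By the outcome, as a careful person would: the job done as asked, in the order asked, and still so for the second after the job is handed in, with the robot touching nothing.
It also fails if it takes over 120 s, if anything falls off the work surface, if the arm or the gripper's body presses on something with over 40 N, if the wrist force passes 120 N, or if a joint passes its speed limit or range.

## Working session

There is one attempt and no reset: what is moved stays moved. The work goes in short steps, Python scripts to look and compute and a tool call to move; the robot and the scene stay as the last step left them, time stands still between calls to the robot, and variables do not carry over. Pictures are saved under pics/ and viewed, at most 14 in all, crops included, and the job is handed in when it is done.

Besides the shell and the picture viewer there is one more tool, called as name([rows], argument=value, ...), one row to a line, values as JSON. servo_tool: Moves the arm, as the interface text tells. Its arguments: {"type":"object","properties":{"plan":{"type":"array"},"squeeze":{"type":"number"}},"required":["plan"]}

```bash
mkdir -p pics; cat > h.py <<'E'
import numpy as np, cv2
from station import env
def cloud(name):
    im,d=env.read_camera(name); c=env.calibration(name)
    f=200/np.tan(np.radians(c["vertical_fov"])/2)
    v,u=np.mgrid[:400,:640]
    P=np.stack([(u-c["cx"])/f*d,-(v-c["cy"])/f*d,-d,np.ones_like(d)],-1)
    W=(P@np.array(c["cam_to_world"]).T)[...,:3]; W[d==0]=np.nan
    return im,W
E
python3 - <<'E'
from h import *
for n in("top","side"):
    im,W=cloud(n); cv2.imwrite(f"pics/{n}0.png",im[...,::-1]); c=env.calibration(n); print({k:v for k,v in c.items() if k!='cam_to_world'},np.round(c['cam_to_world'],3).tolist())
    for t in ["bottle_a","bottle_b","bottle_c","vial","block_a","block_b","block_c","block_vial","heater"]:
        print(n,t,[(round(r["p"],2),np.round(r["centre"],3).tolist()) for r in env.place_of(t,n)[:4]])
print(env.get_obs())
E
```

```text
{'vertical_fov': 44.88954679394773, 'cx': 318.58277980476515, 'cy': 202.9899361044982} [[-0.02, 0.996, -0.085, 0.42], [-1.0, -0.02, 0.004, 0.027], [0.002, 0.085, 0.996, 1.1], [0.0, 0.0, 0.0, 1.0]]
top bottle_a [(0.65, [0.43, -0.137, 0.002]), (0.64, [0.424, 0.19, -0.002]), (0.58, [0.524, -0.291, 0.004]), (0.22, [0.585, 0.211, 0.019])]
top bottle_b [(0.65, [0.43, -0.137, 0.002]), (0.64, [0.424, 0.19, -0.002]), (0.58, [0.524, -0.291, 0.004]), (0.22, [0.585, 0.211, 0.019])]
top bottle_c [(0.65, [0.43, -0.137, 0.002]), (0.64, [0.424, 0.19, -0.002]), (0.58, [0.524, -0.291, 0.004]), (0.22, [0.585, 0.211, 0.019])]
top vial [(0.67, [0.419, 0.011, -0.004])]
top block_a [(0.97, [0.588, 0.037, 0.019]), (0.79, [0.587, -0.05, 0.02]), (0.68, [0.584, 0.124, 0.015])]
top block_b [(0.97, [0.588, 0.037, 0.019]), (0.79, [0.587, -0.05, 0.02]), (0.68, [0.584, 0.124, 0.015])]
top block_c [(0.97, [0.588, 0.037, 0.019]), (0.79, [0.587, -0.05, 0.02]), (0.68, [0.584, 0.124, 0.015])]
top block_vial [(0.83, [0.586, 0.208, 0.021])]
top heater []
{'vertical_fov': 49.965476512677526, 'cx': 328.9316878127428, 'cy': 
[... 887 characters left out ...]
 [(0.78, [0.59, 0.083, 0.002])]
{'time': 1.0, 'joints': array([-1.03238633e+00,  2.55081294e-01,  1.08184730e-01,  5.35945447e-06,
       -1.42393571e+00, -2.84601894e-01]), 'qvel': array([-0.00010437, -0.00058217, -0.00127608, -0.00112641, -0.00168289,
        0.00016433]), 'tau': array([ 1.76437998e-04, -3.86408007e+01,  2.38071978e+01,  5.36791921e+00,
       -5.94098219e-04,  9.48052410e-07]), 'eef_pos': array([ 0.13811057, -0.53234914,  0.19208779]), 'ee_rot': array([ 3.97610390e-01, -3.11631024e+00, -4.84208391e-05]), 'wrist_force': array([0.58131727, 0.06626578, 0.15374846]), 'ft_torque': array([0.01035313, 0.04913134, 0.0225066 ]), 'grip_force': 0.0, 'finger_gap': 1.0008070052869869}
```

View pics/top0.png

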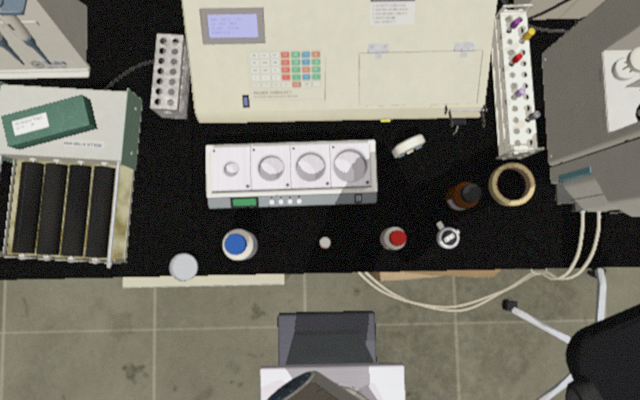

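View pics/side0.png

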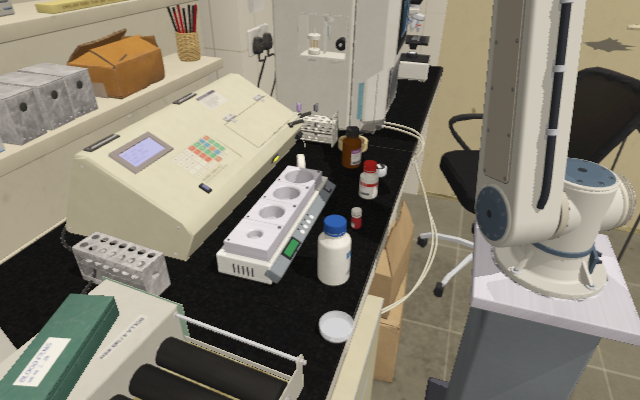

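The top view shows blue-capped bottle_a at (240,243), the vial at (325,242), red-capped bottle_c at (394,238) and brown bottle_b at (463,195). The heater wells are at (232,170), (271,168), (310,167) and (351,165). The well sizes still need measuring.

```bash
cat >> h.py <<'E'
def circ(p,R=None):
    from scipy.optimize import least_squares
    c=np.median(p,0); f=lambda q:np.hypot(p[:,0]-q[0],p[:,1]-q[1])-(R or q[2])
    q=least_squares(f,[*c,.02],loss='soft_l1',f_scale=.001).x; return q
def hull(p): return p[cv2.convexHull(p.astype(np.float32),returnPoints=False)[:,0]]
E
python3 - <<'E'
from h import *
for n in("top","side"):
    im,W=cloud(n)
    X,Y,Z=W[...,0],W[...,1],W[...,2]
    if n=="top":
        s=(X>.53)&(X<.65)&(Y>-.1)&(Y<.26)
        print("blocktop z",np.nanmedian(Z[s&(Z>.07)&(Z<.085)]))
    for (x,y) in [(.588,.208),(.588,.124),(.588,.037),(.588,-.05)]:
        near=np.hypot(X-x,Y-y)<.06
        t=near&(abs(Z-.076)<.006)
        lo=near&(Z<.068)&(np.abs(X-x)<.041)&(np.abs(Y-y)<.041)
        # floor depth and hole area
        zf=np.nanpercentile(Z[lo],5) if lo.any() else None
        # hole at z=top: pixels whose ray at z=.076 lies in region and Z<.073 
        C=np.array(env.calibration(n)["cam_to_world"])[:3,3]
        k=(.076-C[2])/(Z-C[2]); Xi=C[0]+k*(X-C[0]); Yi=C[1]+k*(Y-C[1])
        h=(np.maximum(abs(Xi-x),abs(Yi-y))<.0405)&(Z<.0735)
        p=np.c_[Xi[h],Yi[h]]
        (cx,cy),r=cv2.minEnclosingCircle(p.astype(np.float32))
        q=circ(hull(p))
        print(n,y,"floor z",zf,"fit",np.round(q,4),"mean",p.mean(0).round(4),"n",h.sum())
    for t,x,y,z,r in [("a",.424,.19,.135,.022),("vial",.421,.01,.048,.012),("c",.43,-.137,.096,.017),("b",.522,-.293,.118,.019)]:
        m=(np.hypot(X-x,Y-y)<.045)&(abs(Z-z)<.006)
        p=np.c_[X[m],Y[m]]; q=circ(hull(p)); print(n,t,"z",np.nanmedian(Z[m]).round(4),m.sum(),"fit",q.round(4),"mean",p.mean(0).round(4), "topmax",np.nanmax(Z[np.hypot(X-x,Y-y)<.03]).round(3))
im,W=cloud("top")
crop=cv2.resize(im[120:280,150:550],(800,320),interpolation=cv2.INTER_CUBIC); cv2.imwrite("pics/crop1.png",crop[...,::-1])
E
```

```text
blocktop z 0.0767151827843241
top 0.208 floor z 0.05591286792112569 fit [0.5958 0.2059 0.0407] mean [0.5878 0.2072] n 192
top 0.124 floor z 0.042070015314520814 fit [0.5831 0.1233 0.0463] mean [0.587  0.1248] n 531
top 0.037 floor z 0.03764186450815861 fit [0.5836 0.0391 0.043 ] mean [0.5878 0.0386] n 690
top -0.05 floor z 0.03362637065442672 fit [ 0.5887 -0.0561  0.0459] mean [ 0.589  -0.0482] n 930
top a z 0.1357 373 fit [0.4253 0.1918 0.0211] mean [0.4252 0.1916] topmax 0.14
top vial z 0.0487 82 fit [0.4255 0.0119 0.0105] mean [0.4253 0.012 ] topmax 0.053
top c z 0.0961 200 fit [ 0.4317 -0.1392  0.016 ] mean [ 0.4317 -0.1389] topmax 0.102
top b z 0.1185 281 fit [ 0.52   -0.2891  0.0186] mean [ 0.5199 -0.2886] topmax 0.123
side 0.208 floor z 0.050333117891268986 fit [0.5853 0.2094 0.0148] mean [0.5846 0.2103] n 109
side 0.124 floor z 0.043855731743349294 fit [0.5863 0.1249 0.0264] mean [0.5858 0.1259] n 268
side 0.037 floor z 0.04151554504129673 fit [0.5878 0.0399 0.0303] mean [0.5865 0.0414] n 278
side -0.05 floor z 0.03949325848670654 fit [ 0.5879 -0.0453  0.0344] mean [ 0.5874 -0.0436] n 293
side a z 0.1348 277 fit [0.4233 0.1922 0.0212] mean [0.4227 0.195 ] topmax 0.138
side vial z 0.0474 58 fit [0.425  0.0106 0.0111] mean [0.4242 0.0129] topmax 0.05
side c z 0.096 84 fit [ 0.4303 -0.1399  0.0166] mean [ 0.4299 -0.1366] topmax 0.098
side b z 0.118 81 fit [ 0.5185 -0.2885  0.0185] mean [ 0.518  -0.2858] topmax 0.121
```

View pics/crop1.png

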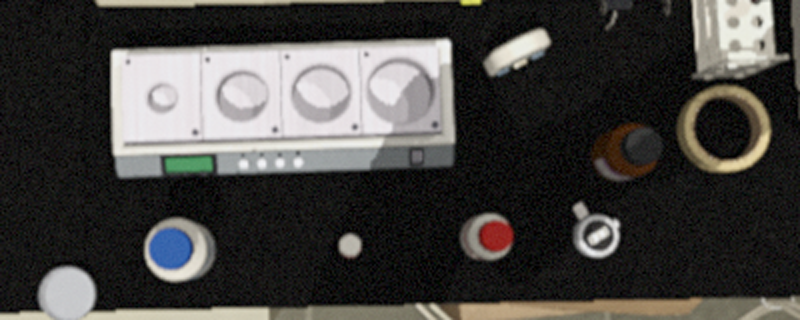

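The wells from left to right are vial, c, b, a. I'll close the fingers along world x for every grasp and take the vial first.

servo_tool([
  [50,[18,34,0],[0,0,0.165]],
  [50,[18,34,0],[0,0,0.165]],
  [50,[18,34,0],[0,0,0.165]],
  [50,[18,34,0],[0,0,0.165]],
  [50,[18,34,0],[0,0,0.165]],
  [50,[18,34,0],[0,0,0.165]],
  [50,[18,34,0],[0,0,0.165]],
  [50,[18,34,0],[0,0,0.165]],
], squeeze=30)

```text
time: 2.15
eef_pos: [0.2826, -0.2593, 0.1923]
ee_rot: [-2.23, 2.212, -0.001]
wrist_force: [1.4, 0.1, -0.4]
finger_gap: 0.586
grip_force: 0.0
```

servo_tool([
  [50,[20,39,0],[0,0,0]],
  [50,[20,39,0],[0,0,0]],
  [50,[20,39,0],[0,0,0]],
  [50,[20,39,-10],[0,0,0]],
  [50,[20,39,-20],[0,0,0]],
  [50,[20,39,-20],[0,0,0]],
  [50,[20,39,-20],[0,0,0]],
  [50,[0,0,0],[0,0,0]],
])

```text
time: 3.15
eef_pos: [0.4219, 0.0144, 0.1205]
ee_rot: [2.226, -2.213, -0.003]
wrist_force: [-0.5, -0.8, 0.6]
finger_gap: 0.583
grip_force: 0.0
```

servo_tool([
  [50,[3,-3,-10],[0,0,0]],
  [50,[0,0,-20],[0,0,0]],
  [50,[0,0,-20],[0,0,0]],
  [50,[0,0,-20],[0,0,0]],
  [50,[0,0,-15],[0,0,0]],
  [50,[0,0,-10],[0,0,0]],
  [50,[0,0,-4],[0,0,0]],
  [50,[0,0,0],[0,0,0]],
])

```text
time: 4.15
eef_pos: [0.4253, 0.0094, 0.0233]
ee_rot: [-2.224, 2.218, -0.0]
wrist_force: [0.7, -0.7, -0.0]
finger_gap: 0.586
grip_force: 0.0
```

servo_tool([
  [15,[0,0,0],[0,0,0]],
  [15,[0,0,0],[0,0,0]],
  [15,[0,0,0],[0,0,0]],
  [15,[0,0,0],[0,0,0]],
  [15,[0,0,0],[0,0,0]],
  [15,[0,0,0],[0,0,0]],
  [15,[0,0,0],[0,0,0]],
  [15,[0,0,0],[0,0,0]],
], squeeze=30)

```text
time: 5.15
eef_pos: [0.4251, 0.0096, 0.0231]
ee_rot: [2.225, -2.218, 0.0]
wrist_force: [0.1, -0.6, -0.2]
finger_gap: 0.177
grip_force: 0.0
```

The fingers closed to 15 mm with no grip force, so the vial was missed. I'll look again.

```bash
python3 - <<'E'
from h import *
im,W=cloud("side"); cv2.imwrite("pics/s1.png",cv2.resize(im[130:290,280:440],(800,600))[...,::-1][:, :, :] if 0 else cv2.resize(im[130:290,270:480],(788,600),interpolation=cv2.INTER_CUBIC)[...,::-1])
print(env.place_of("vial","side"))
E
```

```text
[{'centre': [0.422, 0.0087, -0.0014], 'p': 0.66}]
```

View pics/s1.png

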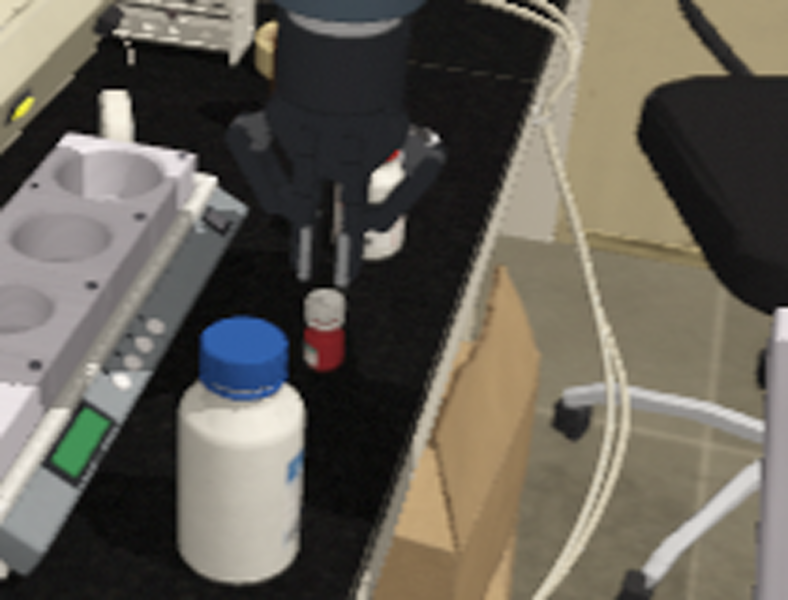

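The crop shows the closed fingers at about (325,270), just behind or above the vial, which is still standing at (325,330). I'll measure the fingertips by depth.

```bash
python3 - <<'E'
from h import *
im,W=cloud("side"); X,Y,Z=W[...,0],W[...,1],W[...,2]
for (u,v) in [(303,270),(343,270),(303,255),(343,255),(343,240),(325,297),(325,310),(325,330),(325,355)]:
    uu,vv=270+u*210/788,130+v*160/600
    print(u,v,W[int(round(vv)),int(round(uu))].round(4))
m=(np.hypot(X-.425,Y-.01)<.06)&(Z>.005)
for z in range(0,110,6):
    k=m&(Z>z/1000)&(Z<=z/1000+.006)
    if k.sum(): print(z,k.sum(),X[k].min().round(3),X[k].max().round(3),Y[k].min().round(3),Y[k].max().round(3))
im,W=cloud("top"); cv2.imwrite("pics/t2.png",cv2.resize(im[190:300,260:400],(763,600))[...,::-1])
print(env.place_of("vial","top"), env.get_obs()["joints"])
E
```

```text
303 270 [0.4346 0.0203 0.0715]
343 270 [0.412  0.0176 0.0748]
303 255 [0.4351 0.0206 0.0823]
343 255 [0.4125 0.0185 0.0859]
343 240 [0.4133 0.0181 0.0959]
325 297 [0.4218 0.0097 0.0487]
325 310 [0.4195 0.0174 0.0429]
325 330 [0.4194 0.0137 0.0266]
325 355 [0.4166 0.0209 0.0121]
0 5 0.412 0.429 0.01 0.022
6 20 0.412 0.432 0.01 0.024
12 22 0.411 0.433 0.011 0.023
18 25 0.412 0.434 0.008 0.022
24 20 0.414 0.431 0.008 0.022
30 20 0.413 0.435 0.01 0.023
36 18 0.414 0.434 0.009 0.023
42 31 0.414 0.435 0.003 0.022
48 29 0.414 0.434 -0.0 0.023
60 6 0.411 0.437 0.005 0.018
66 24 0.407 0.444 -0.002 0.022
72 37 0.404 0.446 -0.002 0.021
78 34 0.404 0.446 -0.0 0.021
84 35 0.404 0.446 0.002 0.022
90 33 0.404 0.447 0.004 0.021
96 32 0.404 0.447 -0.003 0.022
102 37 0.398 0.454 0.008 0.023
108 67 0.387 0.462 -0.001 0.024
[] [ 3.94241377e-01  1.43753224e-01 -4.95630576e-01  2.14712408e-05
 -9.31426844e-01 -3.91276127e-01]
```

View pics/t2.png

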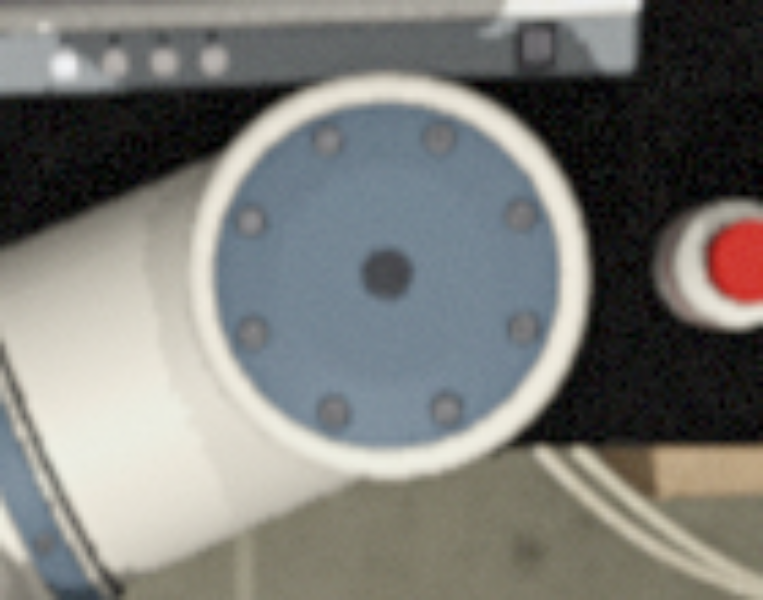

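Depth puts the fingertips at z≈0.062, while the reported TCP z is 0.023. x and y agree. I'll reopen, go down part of the way and re-measure before relying on z.

servo_tool([
  [50,[0,0,0],[0,0,0]],
  [50,[0,0,0],[0,0,0]],
  [50,[0,0,0],[0,0,0]],
  [50,[0,0,-3],[0,0,0]],
  [50,[0,0,-4],[0,0,0]],
  [50,[0,0,-4],[0,0,0]],
  [50,[0,0,-4],[0,0,0]],
  [50,[0,0,0],[0,0,0]],
])

```text
time: 6.4
eef_pos: [0.4248, 0.0095, 0.0077]
ee_rot: [2.224, -2.218, -0.001]
wrist_force: [-0.3, -0.3, -0.1]
finger_gap: 0.588
grip_force: 0.0
```

```bash
cat >> h.py <<'E'
def tips(r=.075):
    o=env.get_obs(); p=o["eef_pos"]; im,W=cloud("side"); X,Y,Z=W[...,0],W[...,1],W[...,2]
    dark=im.astype(int).max(2)<400
    print("tcp",p.round(4),"gap",round(o["finger_gap"],3),"F",o["wrist_force"].round(1))
    for z in range(-6,110,6):
        k=(abs(X-p[0])<r)&(abs(Y-p[1])<.03)&(Z>z/1000)&(Z<=z/1000+.006)
        if k.sum():
            h=np.histogram(X[k]-p[0],np.arange(-.07,.0701,.01))[0]; print(z,h)
E
python3 -c "
from h import *
tips()"
```

```text
tcp [0.4248 0.0095 0.0077] gap 0.588 F [-0.3 -0.3 -0.1]
-6 [34 20 26 20 18 29 14 10 12  9  1  0  0  0]
0 [33 42 40 41 46 34 18 17 29 12  3  0  0  3]
6 [0 0 0 0 0 6 7 7 0 0 0 0 0 0]
12 [0 0 0 0 0 4 9 8 0 0 0 0 0 0]
18 [ 0  0  0  0  0  7 13  8  0  0  0  0  0  0]
24 [ 0  0  0  0  0  1 12  7  0  0  0  0  0  0]
30 [ 0  0  0  0  0  4 10  6  1  0  0  0  0  0]
36 [0 0 0 0 0 1 8 9 0 0 0 0 0 0]
42 [ 0  0  0  0  0  2 15 14  2  0  0  0  0  0]
48 [ 0  0  0  2  0  1 15 10  0  4  1  0  0  0]
54 [0 0 0 5 4 0 0 0 0 7 5 0 0 0]
60 [ 0  0  0 10  5  0  0  0  0 10  5  0  0  0]
66 [ 0  0  0 10  7  0  0  0  0  8  8  0  0  0]
72 [ 0  0  0 14  5  0  0  0  0  9  8  0  0  0]
78 [ 0  0  0 10  6  0  0  0  0 13  5  0  0  0]
84 [ 0  0  0  5  7  0  0  0  0 13  5  0  0  0]
90 [ 0  0  4 12  2  0  0  0  0  7  6  4  0  0]
96 [ 0  6  7 15  5  0  0  0  0  5 13 10  5  0]
102 [ 0  8 16 19 10  0  0  0  0  8  7 26 11  0]
108 [ 0  9  2  9  7  0  0  0  0  5  4  8 13  0]
```

The offset is a consistent 39 mm: the true tip is that much above the reported value. I'll apply it from here on.

servo_tool([
  [50,[0,0,-5],[0,0,0]],
  [50,[0,0,-5],[0,0,0]],
  [50,[0,0,-5],[0,0,0]],
  [50,[0,0,-5],[0,0,0]],
  [50,[0,0,-4],[0,0,0]],
  [15,[0,0,0],[0,0,0]],
  [15,[0,0,0],[0,0,0]],
  [15,[0,0,0],[0,0,0]],
], squeeze=30)

```text
time: 7.45
eef_pos: [0.4252, 0.0097, -0.0157]
ee_rot: [-2.225, 2.218, -0.0]
wrist_force: [0.3, -0.4, 1.2]
finger_gap: 0.246
grip_force: 28.5
```

servo_tool([
  [15,[0,0,0],[0,0,0]],
  [15,[0,0,0],[0,0,0]],
  [15,[0,0,0],[0,0,0]],
  [15,[0,0,0],[0,0,0]],
  [15,[0,0,2],[0,0,0]],
  [15,[0,0,8],[0,0,0]],
  [15,[0,0,10],[0,0,0]],
  [15,[0,0,0],[0,0,0]],
])

```text
time: 8.45
eef_pos: [0.4261, 0.01, 0.0052]
ee_rot: [-2.223, 2.216, -0.002]
wrist_force: [-0.0, -0.1, -0.2]
finger_gap: 0.246
grip_force: 28.4
```

```bash
python3 -c "
from h import *
tips()"
```

```text
tcp [0.4261 0.01   0.0052] gap 0.246 F [-0.  -0.1 -0.2]
-6 [24 21 21 24 24 26 16 23 13  5  1  0  0  0]
0 [38 43 43 35 38 38 41 31 36 12  2  1  0  2]
18 [0 0 0 0 0 0 2 1 0 0 0 0 0 0]
24 [0 0 0 0 0 4 8 7 0 0 0 0 0 0]
30 [ 0  0  0  0  0  4 11  9  0  0  0  0  0  0]
36 [ 0  0  0  0  0  4 12  7  2  0  0  0  0  0]
42 [ 0  0  0  0  0  2 12 11  3  0  0  0  0  0]
48 [ 0  0  0  0  0 10  8  6  7  1  0  0  0  0]
54 [ 0  0  0  0  5 11  9  7 10  5  0  0  0  0]
60 [ 0  0  0  0  5 10  6 10 11  4  0  0  0  0]
66 [ 0  0  0  0  7 11 23 23 11  5  0  0  0  0]
72 [ 0  0  0  0  5  9  1  0 12  5  0  0  0  0]
78 [ 0  0  0  0  4  9  0  0 16  2  0  0  0  0]
84 [0 0 0 1 9 8 0 0 8 4 2 0 0 0]
90 [ 0  0  3  7 10  7  0  0 16 12  7  1  0  0]
96 [ 0  0  4 17 20  9  0  0 11 11 19  4  0  0]
102 [ 0  0  9  6  5  6  0  0 11  2 22  9  0  0]
108 [ 0  1  9  6 12  8  0  0 11  1 10 11  2  0]
```

The vial is gripped and lifted, with its foot at 0.021. Next it goes to above its well.

servo_tool([
  [15,[0,0,25],[0,0,0]],
  [15,[0,0,25],[0,0,0]],
  [15,[20,25,24],[0,0,0]],
  [15,[30,37,0],[0,0,0]],
  [15,[40,50,0],[0,0,0]],
  [15,[40,50,0],[0,0,0]],
  [15,[30,35,0],[0,0,0]],
  [15,[0,0,0],[0,0,0]],
])

```text
time: 9.5
eef_pos: [0.584, 0.2063, 0.0761]
ee_rot: [2.225, -2.215, -0.001]
wrist_force: [-0.1, -0.3, 0.4]
finger_gap: 0.243
grip_force: 28.6
```

```bash
python3 - <<'E'
from h import *
o=env.get_obs();print(o["eef_pos"].round(4),o["ee_rot"].round(3))
for n in ("side","top"):
  im,W=cloud(n); X,Y,Z=W[...,0],W[...,1],W[...,2]
  if n=="side":
    cv2.imwrite("pics/s3.png",cv2.resize(im[150:290,190:360],(728,600),interpolation=cv2.INTER_CUBIC)[...,::-1])
    k=(np.hypot(X-.5865,Y-.208)<.03)&(Z>.088)&(Z<.112)
    q=circ(np.c_[X[k],Y[k]],.012); print("vial circle",q[:2].round(4),k.sum(),Z[k].min())
  print(n,env.place_of("block_vial",n)[:1])
E
```

```text
[0.584  0.2063 0.0761] [ 2.225e+00 -2.215e+00 -1.000e-03]
vial circle [0.5835 0.2062] 93 0.09367352861590111
side []
top [{'centre': [0.5852, 0.2126, 0.0219], 'p': 0.9}]
```

View pics/s3.png

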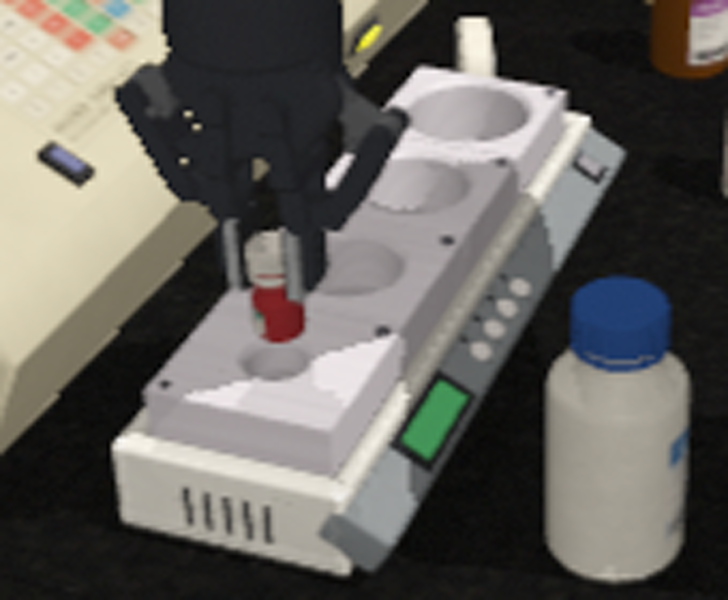

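The vial hangs at crop (275,290), right over its well at (275,360). I'll shift 2 mm and lower it.

servo_tool([
  [15,[2,2,-4],[0,0,0]],
  [15,[0,0,-4],[0,0,0]],
  [15,[0,0,-4],[0,0,0]],
  [15,[0,0,-3],[0,0,0]],
  [15,[0,0,-3],[0,0,0]],
  [15,[0,0,-3],[0,0,0]],
  [15,[0,0,-3],[0,0,0]],
  [15,[0,0,0],[0,0,0]],
])

```text
time: 10.7
eef_pos: [0.585, 0.2061, 0.0537]
ee_rot: [2.224, -2.218, -0.0]
wrist_force: [0.9, -0.3, 0.6]
finger_gap: 0.244
grip_force: 28.6
```

servo_tool([
  [15,[1,2,0],[0,0,0]],
  [15,[0,0,-2],[0,0,0]],
  [15,[0,0,-2],[0,0,0]],
  [15,[0,0,-2],[0,0,0]],
  [15,[0,0,-2],[0,0,0]],
  [15,[0,0,-1],[0,0,0]],
  [15,[0,0,-1],[0,0,0]],
  [15,[0,0,0],[0,0,0]],
])

```text
time: 11.7
eef_pos: [0.5862, 0.2082, 0.044]
ee_rot: [2.225, -2.218, -0.0]
wrist_force: [0.4, -0.1, -0.1]
finger_gap: 0.244
grip_force: 28.6
```

servo_tool([
  [15,[0,0,-1],[0,0,0]],
  [15,[0,0,-1],[0,0,0]],
  [15,[0,0,-1],[0,0,0]],
  [15,[0,0,-1],[0,0,0]],
  [15,[0,0,0],[0,0,0]],
  [15,[0,0,0],[0,0,0]],
  [15,[0,0,0],[0,0,0]],
  [15,[0,0,0],[0,0,0]],
])

```text
time: 12.7
eef_pos: [0.5866, 0.2084, 0.0422]
ee_rot: [-2.224, 2.216, -0.002]
wrist_force: [-4.8, -1.2, 10.8]
finger_gap: 0.248
grip_force: 31.0
```

Contact came at exactly the expected floor height. Release.

servo_tool([
  [15,[0,0,1],[0,0,0]],
  [50,[0,0,0],[0,0,0]],
  [50,[0,0,0],[0,0,0]],
  [50,[0,0,0],[0,0,0]],
  [60,[0,0,10],[0,0,0]],
  [60,[0,0,25],[0,0,0]],
  [60,[0,0,35],[0,0,0]],
  [60,[0,0,35],[0,0,0]],
])

```text
time: 13.7
eef_pos: [0.5863, 0.2081, 0.1479]
ee_rot: [-2.224, 2.218, -0.001]
wrist_force: [0.0, 0.1, 0.4]
finger_gap: 0.703
grip_force: 0.0
```

servo_tool([
  [75,[-12,-30,0],[0,0,0]],
  [75,[-25,-50,0],[0,0,0]],
  [75,[-25,-55,0],[0,0,0]],
  [75,[-25,-55,0],[0,0,0]],
  [75,[-25,-55,0],[0,0,0]],
  [75,[-25,-55,0],[0,0,0]],
  [75,[-18,-47,0],[0,0,0]],
  [75,[0,0,0],[0,0,0]],
])

```text
time: 14.7
eef_pos: [0.4302, -0.1412, 0.1471]
ee_rot: [-2.22, 2.222, -0.002]
wrist_force: [1.0, 0.9, -0.3]
finger_gap: 0.876
grip_force: 0.0
```

```bash
python3 - <<'E'
from h import *
o=env.get_obs();print(o["eef_pos"].round(4),o["ee_rot"].round(3))
im,W=cloud("top"); X,Y,Z=W[...,0],W[...,1],W[...,2]
cv2.imwrite("pics/t4.png",cv2.resize(im[130:280,190:400],(798,570),interpolation=cv2.INTER_CUBIC)[...,::-1])
k=(np.hypot(X-.587,Y-.208)<.03)&(Z>.085); print("vial top",Z[k].max(),np.median(Z[k]),X[k].mean(),Y[k].mean())
im,W=cloud("side"); X,Y,Z=W[...,0],W[...,1],W[...,2]
k=(np.hypot(X-.431,Y+.1395)<.04)&(Z>.01)&(Z<.06); print("c body",circ(np.c_[X[k],Y[k]],.024)[:2],k.sum())
for y,R in((.1245,.027),(.039,.031),(-.046,.0355)): pass
E
```

```text
[ 0.4302 -0.1412  0.1471] [-2.220e+00  2.222e+00 -2.000e-03]
vial top 0.11070765971811658 0.1058380106513449 0.5863895290302688 0.20909076011099112
c body [ 0.4307146  -0.13993788] 313
```

View pics/t4.png

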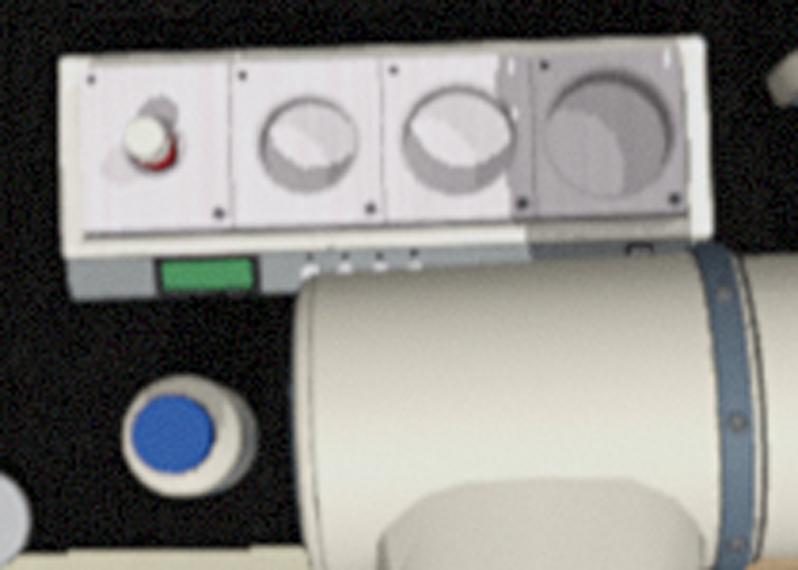

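The vial stands seated in its well (crop 150,140), with its top at 0.106 as expected. Next is bottle_c.

servo_tool([
  [80,[0,1,-15],[0,0,0]],
  [80,[0,0,-25],[0,0,0]],
  [80,[0,0,-25],[0,0,0]],
  [80,[0,0,-25],[0,0,0]],
  [80,[0,0,-25],[0,0,0]],
  [80,[0,0,-18],[0,0,0]],
  [80,[0,0,-11],[0,0,0]],
  [80,[0,0,0],[0,0,0]],
])

```text
time: 15.8
eef_pos: [0.4312, -0.1372, 0.0017]
ee_rot: [2.225, -2.216, -0.001]
wrist_force: [0.1, -0.0, 0.4]
finger_gap: 0.939
grip_force: 0.0
```

servo_tool([
  [35,[0,0,0],[0,0,0]],
  [35,[0,0,0],[0,0,0]],
  [35,[0,0,0],[0,0,0]],
  [35,[0,0,0],[0,0,0]],
  [35,[0,0,0],[0,0,0]],
  [35,[0,0,0],[0,0,0]],
  [35,[0,0,2],[0,0,0]],
  [35,[0,0,3],[0,0,0]],
], squeeze=45)

```text
time: 16.8
eef_pos: [0.431, -0.1377, 0.0072]
ee_rot: [2.224, -2.218, -0.0]
wrist_force: [-0.3, 0.4, -1.9]
finger_gap: 0.534
grip_force: 46.1
```

servo_tool([
  [35,[0,0,25],[0,0,0]],
  [35,[0,0,35],[0,0,0]],
  [35,[10,20,26],[0,0,0]],
  [35,[35,58,0],[0,0,0]],
  [35,[35,58,0],[0,0,0]],
  [35,[35,58,0],[0,0,0]],
  [35,[25,45,0],[0,0,0]],
  [35,[16,25,0],[0,0,0]],
])

```text
time: 17.8
eef_pos: [0.5797, 0.1151, 0.0925]
ee_rot: [2.226, -2.216, -0.001]
wrist_force: [0.9, 0.1, -1.6]
finger_gap: 0.533
grip_force: 46.5
```

```bash
cat >> h.py <<'E'
def held(x,y,R,z0,z1):
    o=env.get_obs();p=o["eef_pos"]; print("tcp",p.round(4),o["ee_rot"].round(3))
    im,W=cloud("side"); X,Y,Z=W[...,0],W[...,1],W[...,2]
    k=(np.hypot(X-x,Y-y)<R+.02)&(Z>z0)&(Z<z1)
    q=circ(np.c_[X[k],Y[k]],R)[:2]; print("bottle axis",q.round(4),k.sum(),"low z",Z[k].min().round(4),"to go mm",((np.array([x,y])-q)*1000).round(1)); return im
E
python3 - <<'E'
from h import *
im=held(.587,.1246,.024,.084,.115)
cv2.imwrite("pics/s5.png",cv2.resize(im[130:270,220:390],(728,600),interpolation=cv2.INTER_CUBIC)[...,::-1])
E
```

```text
tcp [0.5797 0.1151 0.0925] [ 2.226e+00 -2.216e+00 -1.000e-03]
bottle axis [0.5787 0.113 ] 201 low z 0.0897 to go mm [ 8.3 11.6]
```

View pics/s5.png

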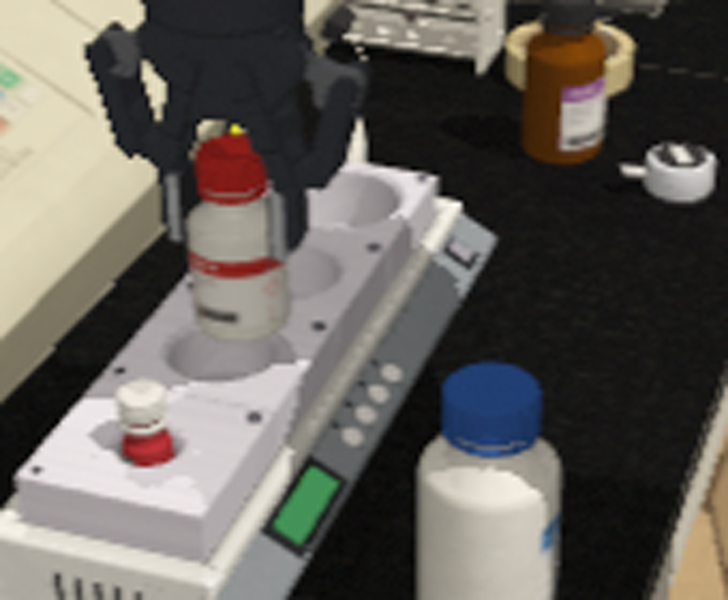

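Bottle_c hangs upright at crop (235,280), a little short of its well at (230,355). The arm is still settling, so I'll nudge it and re-measure.

servo_tool([
  [35,[0,0,0],[0,0,0]],
  [35,[0,0,0],[0,0,0]],
  [35,[0,0,0],[0,0,0]],
  [35,[0,0,0],[0,0,0]],
  [35,[0,0,0],[0,0,0]],
  [35,[0,0,0],[0,0,0]],
  [35,[0,0,0],[0,0,0]],
  [35,[0,0,0],[0,0,0]],
])

```text
time: 18.85
eef_pos: [0.5791, 0.1128, 0.0931]
ee_rot: [-2.225, 2.218, 0.0]
wrist_force: [-0.5, -0.2, -1.2]
finger_gap: 0.531
grip_force: 46.5
```

```bash
python3 - <<'E'
from h import *
im=held(.587,.1246,.024,.084,.115)
E
```

```text
tcp [0.5791 0.1128 0.0931] [-2.225  2.218  0.   ]
bottle axis [0.5782 0.1108] 199 low z 0.0912 to go mm [ 8.8 13.8]
```

servo_tool([
  [35,[4,7,0],[0,0,0]],
  [35,[4,7,0],[0,0,0]],
  [35,[1,0,-2],[0,0,0]],
  [35,[0,0,-4],[0,0,0]],
  [35,[0,0,-4],[0,0,0]],
  [35,[0,0,-4],[0,0,0]],
  [35,[0,0,-2],[0,0,0]],
  [35,[0,0,0],[0,0,0]],
])

```text
time: 19.9
eef_pos: [0.588, 0.1267, 0.0769]
ee_rot: [2.224, -2.218, -0.0]
wrist_force: [1.3, -0.1, -2.1]
finger_gap: 0.528
grip_force: 46.5
```

```bash
python3 - <<'E'
from h import *
im=held(.587,.1246,.024,.078,.1)
E
```

```text
tcp [0.588  0.1267 0.0769] [ 2.224 -2.218 -0.   ]
bottle axis [0.587  0.1248] 210 low z 0.078 to go mm [-0.  -0.2]
```

servo_tool([
  [35,[0,0,-3],[0,0,0]],
  [35,[0,0,-4],[0,0,0]],
  [35,[0,0,-4],[0,0,0]],
  [35,[0,0,-4],[0,0,0]],
  [35,[0,0,-5],[0,0,0]],
  [35,[0,0,-5],[0,0,0]],
  [35,[0,0,-3],[0,0,0]],
  [35,[0,0,0],[0,0,0]],
])

```text
time: 20.95
eef_pos: [0.5879, 0.1267, 0.0488]
ee_rot: [2.224, -2.218, -0.0]
wrist_force: [1.0, -0.5, -2.0]
finger_gap: 0.533
grip_force: 46.5
```

servo_tool([
  [35,[0,0,-1],[0,0,0]],
  [35,[0,0,-1],[0,0,0]],
  [35,[0,0,-1],[0,0,0]],
  [35,[0,0,-1],[0,0,0]],
  [35,[0,0,0],[0,0,0]],
  [35,[0,0,0],[0,0,0]],
  [35,[0,0,0],[0,0,0]],
  [35,[0,0,0],[0,0,0]],
])

```text
time: 21.95
eef_pos: [0.5883, 0.1268, 0.0472]
ee_rot: [-2.224, 2.217, -0.002]
wrist_force: [-4.0, 1.4, 9.6]
finger_gap: 0.532
grip_force: 47.5
```

servo_tool([
  [35,[0,0,1],[0,0,0]],
  [80,[0,0,0],[0,0,0]],
  [80,[0,0,0],[0,0,0]],
  [80,[0,0,0],[0,0,0]],
  [80,[0,0,15],[0,0,0]],
  [80,[0,0,35],[0,0,0]],
  [80,[0,0,35],[0,0,0]],
  [80,[0,0,25],[0,0,0]],
])

```text
time: 22.95
eef_pos: [0.5889, 0.1269, 0.1592]
ee_rot: [-2.223, 2.216, -0.003]
wrist_force: [0.1, 0.5, -0.1]
finger_gap: 0.937
grip_force: 0.0
```

servo_tool([
  [80,[-5,-35,0],[0,0,0]],
  [80,[-9,-55,0],[0,0,0]],
  [80,[-10,-55,0],[0,0,0]],
  [80,[-10,-55,0],[0,0,0]],
  [80,[-10,-55,0],[0,0,0]],
  [80,[-10,-55,0],[0,0,0]],
  [80,[-10,-55,0],[0,0,0]],
  [80,[-5,-50,0],[0,0,0]],
])

```text
time: 23.95
eef_pos: [0.5187, -0.2903, 0.1576]
ee_rot: [-2.224, 2.218, -0.003]
wrist_force: [-0.0, -0.2, 0.1]
finger_gap: 0.939
grip_force: 0.0
```

```bash
python3 - <<'E'
from h import *
print(env.get_obs()["eef_pos"])
im,W=cloud("top"); X,Y,Z=W[...,0],W[...,1],W[...,2]
cv2.imwrite("pics/t6.png",cv2.resize(im[130:280,190:560],(800,324),interpolation=cv2.INTER_CUBIC)[...,::-1])
k=(np.hypot(X-.587,Y-.1246)<.03)&(Z>.13); print("c top",np.median(Z[k]),X[k].mean(),Y[k].mean())
im=held(.519,-.2885,.028,.03,.09)
E
```

```text
[ 0.5186671  -0.29034233  0.15761681]
c top 0.1403838794189659 0.5871780248121206 0.12441883538729356
tcp [ 0.5174 -0.2954  0.1571] [ 2.219 -2.22   0.003]
bottle axis [ 0.5194 -0.2942] 380 low z 0.0301 to go mm [-0.4  5.7]
```

View pics/t6.png

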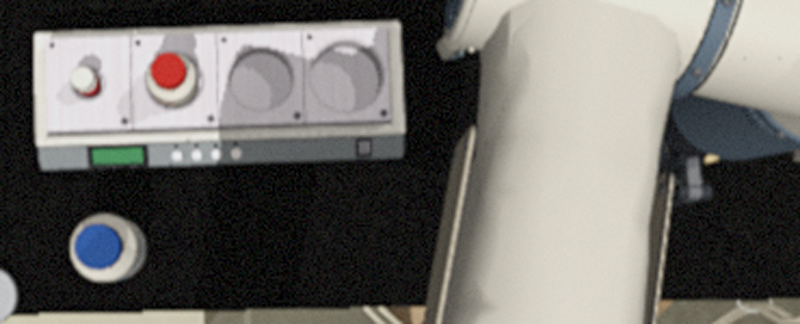

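Bottle_c is seated in its well (crop 170,75), top at 0.140. Next is bottle_b.

servo_tool([
  [85,[2,3,-10],[0,0,0]],
  [85,[0,0,-20],[0,0,0]],
  [85,[0,0,-25],[0,0,0]],
  [85,[0,0,-25],[0,0,0]],
  [85,[0,0,-25],[0,0,0]],
  [85,[0,0,-18],[0,0,0]],
  [85,[0,0,-12],[0,0,0]],
  [85,[0,0,0],[0,0,0]],
])

```text
time: 25.05
eef_pos: [0.5208, -0.2843, 0.0204]
ee_rot: [2.226, -2.216, -0.002]
wrist_force: [-0.4, -0.3, -0.1]
finger_gap: 0.999
grip_force: 0.0
```

```bash
python3 - <<'E'
from h import *
im=held(.519,-.291,.028,.03,.075)
tips(.08)
E
```

```text
tcp [ 0.5208 -0.2843  0.0204] [ 2.226e+00 -2.216e+00 -2.000e-03]
bottle axis [ 0.5195 -0.2938] 262 low z 0.0302 to go mm [-0.5  2.8]
tcp [ 0.5214 -0.2847  0.0213] gap 0.994 F [ 0.  -0.4  0.6]
-6 [ 3  8  9 12  9  2  4  2  3  4  6  9  5  7]
0 [11 14 23 19 12 12  9 10 11 15 20 25 26 24]
6 [0 0 0 1 8 8 8 5 5 2 0 0 0 0]
12 [0 0 0 1 8 6 6 5 5 1 0 0 0 0]
18 [ 1  0  0  0 10  7  4  7  6  0  0  0  0  0]
24 [0 0 0 0 9 7 5 4 5 0 0 0 0 0]
30 [ 0  0  0  0 10  5  7  7  5  1  0  0  0  0]
36 [ 0  0  0  0 11  9  6  4  3  1  0  0  0  0]
42 [0 0 0 0 9 4 5 5 5 1 0 0 0 0]
48 [ 0  0  0  0 11 10  8  7  6  2  0  0  0  0]
54 [0 0 0 1 9 3 7 7 3 1 0 0 0 0]
60 [0 0 0 1 8 7 7 4 5 2 0 0 0 0]
66 [ 0  0  0  0 12  6  7  5  4  2  0  0  0  0]
72 [ 0  0  2  0 10  7  6  6  7  4  0  4  0  0]
78 [ 0  2  6  0 14 10 11  8  7  2  0  8  1  0]
84 [ 0  4  5  0  3 17  8  9  8  0  0  9  3  0]
90 [0 7 6 0 0 6 6 4 1 0 0 8 5 0]
96 [ 0  4  5  0  1 10  4  6  4  0  0 11  3  0]
102 [ 0  8  7  0  1 10  8  7  2  0  0  7  3  0]
108 [ 0  5  6  0  2  8  7  5  2  0  0 11  4  0]
```

servo_tool([
  [85,[-1,-3,0],[0,0,0]],
  [85,[0,-3,0],[0,0,0]],
  [45,[0,0,0],[0,0,0]],
  [45,[0,0,0],[0,0,0]],
  [45,[0,0,0],[0,0,0]],
  [45,[0,0,0],[0,0,0]],
  [45,[0,0,0],[0,0,0]],
  [45,[0,0,0],[0,0,0]],
], squeeze=50)

```text
time: 26.15
eef_pos: [0.5201, -0.2914, 0.0217]
ee_rot: [2.225, -2.218, 0.001]
wrist_force: [-3.3, 0.3, 5.8]
finger_gap: 0.626
grip_force: 52.8
```

servo_tool([
  [45,[0,0,2],[0,0,0]],
  [45,[0,0,8],[0,0,0]],
  [45,[0,0,20],[0,0,0]],
  [45,[0,0,30],[0,0,0]],
  [45,[0,0,30],[0,0,0]],
  [45,[0,0,15],[0,0,0]],
  [45,[0,0,0],[0,0,0]],
  [45,[0,0,0],[0,0,0]],
])

```text
time: 27.15
eef_pos: [0.5193, -0.2907, 0.1244]
ee_rot: [2.224, -2.218, -0.004]
wrist_force: [0.4, 0.3, -3.6]
finger_gap: 0.626
grip_force: 53.2
```

servo_tool([
  [45,[4,20,0],[0,0,0]],
  [45,[8,40,0],[0,0,0]],
  [45,[10,45,0],[0,0,0]],
  [45,[10,45,0],[0,0,0]],
  [45,[10,45,0],[0,0,0]],
  [45,[10,45,0],[0,0,0]],
  [45,[8,45,0],[0,0,0]],
  [45,[6,30,0],[0,0,0]],
])

```text
time: 28.15
eef_pos: [0.5854, 0.0267, 0.125]
ee_rot: [2.226, -2.215, -0.002]
wrist_force: [-0.6, -0.9, -2.5]
finger_gap: 0.621
grip_force: 53.1
```

servo_tool([
  [45,[2,12,0],[0,0,0]],
  [45,[0,3,0],[0,0,0]],
  [45,[0,0,-3],[0,0,0]],
  [45,[0,0,-3],[0,0,0]],
  [45,[0,0,-3],[0,0,0]],
  [45,[0,0,0],[0,0,0]],
  [45,[0,0,0],[0,0,0]],
  [45,[0,0,0],[0,0,0]],
])

```text
time: 29.15
eef_pos: [0.5882, 0.0388, 0.1172]
ee_rot: [-2.225, 2.218, -0.0]
wrist_force: [0.2, 0.2, -2.5]
finger_gap: 0.622
grip_force: 53.2
```

```bash
python3 - <<'E'
from h import *
im=held(.5877,.0392,.028,.085,.13)
cv2.imwrite("pics/s7.png",cv2.resize(im[110:250,240:410],(728,600),interpolation=cv2.INTER_CUBIC)[...,::-1])
E
```

```text
tcp [0.5882 0.0388 0.1172] [-2.225  2.218 -0.   ]
bottle axis [0.5878 0.0352] 283 low z 0.0961 to go mm [-0.1  4. ]
```

View pics/s7.png

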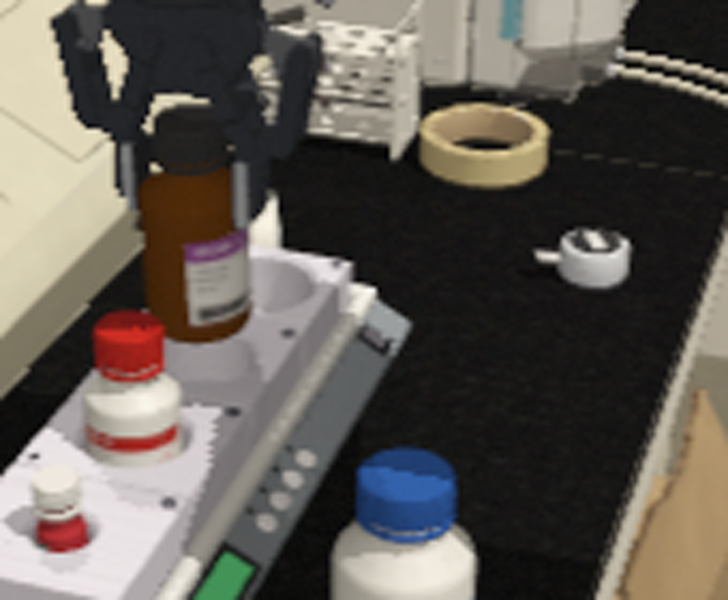

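Bottle_b hangs upright over its well. The body fit and the earlier cap fit disagree in y by a few mm, so I'll check slices by height.

```bash
python3 - <<'E'
from h import *
im,W=cloud("side"); X,Y,Z=W[...,0],W[...,1],W[...,2]
b=.096
for a,e,R in((.002,.03,.028),(.03,.06,.028),(.06,.08,.028),(.101,.117,.019)):
    k=(np.hypot(X-.588,Y-.037)<R+.012)&(Z>b+a)&(Z<b+e)&(Y>.02)
    print(a,e,k.sum(),circ(np.c_[X[k],Y[k]],R)[:2].round(4),"free",circ(np.c_[X[k],Y[k]]).round(4),"ymax",np.percentile(Y[k],95).round(4))
k=(np.hypot(X-.588,Y-.037)<.03)&(abs(Z-b-.118)<.004); print("top",k.sum(),X[k].mean(),Y[k].mean(),hull(np.c_[X[k],Y[k]]).min(0),hull(np.c_[X[k],Y[k]]).max(0))
for y,R in((-.0455,.024),):pass
m=env.regions_of("bottle_b","side")
for r in m[:4]:
    v,u=np.nonzero(r["mask"]); print(r["p"],u.min(),u.max(),v.min(),v.max())
print(env.place_of("bottle_b","side"))
E
```

```text
0.002 0.03 240 [0.565  0.0794] free [0.5879 0.0352 0.0279] ymax 0.0641
0.03 0.06 291 [0.5879 0.0363] free [0.588  0.0363 0.028 ] ymax 0.0654
0.06 0.08 255 [0.5881 0.0366] free [0.5885 0.0286 0.0351] ymax 0.0651
0.101 0.117 153 [0.5898 0.038 ] free [0.5921 0.0321 0.0247] ymax 0.0573
top 140 0.5892950384184971 0.042518901392241314 [0.55896638 0.02130392] [0.61586775 0.05971409]
0.9 317 349 215 285
0.81 259 280 183 217
0.64 272 297 134 189
[{'centre': [0.5893, 0.0351, 0.0972], 'p': 0.83}, {'centre': [0.4228, 0.1922, -0.002], 'p': 0.82}]
```

servo_tool([
  [45,[0,3,0],[0,0,0]],
  [45,[0,0,-4],[0,0,0]],
  [45,[0,0,-6],[0,0,0]],
  [45,[0,0,-6],[0,0,0]],
  [45,[0,0,-4],[0,0,0]],
  [45,[0,0,-4],[0,0,0]],
  [45,[0,0,-4],[0,0,0]],
  [45,[0,0,0],[0,0,0]],
])

```text
time: 30.35
eef_pos: [0.5878, 0.0417, 0.0887]
ee_rot: [2.224, -2.218, -0.001]
wrist_force: [-0.1, -0.3, -3.5]
finger_gap: 0.624
grip_force: 53.2
```

```bash
python3 - <<'E'
from h import *
im=held(.5877,.0392,.028,.08,.12)
E
```

```text
tcp [0.5878 0.0417 0.0887] [ 2.224e+00 -2.218e+00 -1.000e-03]
bottle axis [0.5603 0.0819] 320 low z 0.0802 to go mm [ 27.4 -42.7]
```

servo_tool([
  [45,[0,0,-3],[0,0,0]],
  [45,[0,0,-4],[0,0,0]],
  [45,[0,0,-4],[0,0,0]],
  [45,[0,0,-4],[0,0,0]],
  [45,[0,0,-4],[0,0,0]],
  [45,[0,0,-3],[0,0,0]],
  [45,[0,0,-2],[0,0,0]],
  [45,[0,0,0],[0,0,0]],
])

```text
time: 31.4
eef_pos: [0.588, 0.0417, 0.0649]
ee_rot: [2.225, -2.218, -0.0]
wrist_force: [0.4, -0.5, -3.2]
finger_gap: 0.623
grip_force: 53.2
```

servo_tool([
  [45,[0,0,-1],[0,0,0]],
  [45,[0,0,-1],[0,0,0]],
  [45,[0,0,-1],[0,0,0]],
  [45,[0,0,-1],[0,0,0]],
  [45,[0,0,-1],[0,0,0]],
  [45,[0,0,0],[0,0,0]],
  [45,[0,0,0],[0,0,0]],
  [45,[0,0,0],[0,0,0]],
])

```text
time: 32.4
eef_pos: [0.5882, 0.0417, 0.0617]
ee_rot: [-2.225, 2.217, -0.001]
wrist_force: [-3.9, 1.8, 8.0]
finger_gap: 0.623
grip_force: 54.1
```

servo_tool([
  [45,[0,0,1],[0,0,0]],
  [85,[0,0,0],[0,0,0]],
  [85,[0,0,0],[0,0,0]],
  [85,[0,0,0],[0,0,0]],
  [85,[0,0,15],[0,0,0]],
  [85,[0,0,35],[0,0,0]],
  [85,[0,0,35],[0,0,0]],
  [85,[0,0,25],[0,0,0]],
])

```text
time: 33.4
eef_pos: [0.5889, 0.0417, 0.1743]
ee_rot: [-2.223, 2.216, -0.003]
wrist_force: [0.7, -0.0, -0.7]
finger_gap: 0.996
grip_force: 0.0
```

servo_tool([
  [85,[-14,12,0],[0,0,0]],
  [85,[-30,28,0],[0,0,0]],
  [85,[-30,28,0],[0,0,0]],
  [85,[-30,28,0],[0,0,0]],
  [85,[-30,28,0],[0,0,0]],
  [85,[-30,26,0],[0,0,0]],
  [85,[0,0,0],[0,0,0]],
  [85,[0,0,0],[0,0,0]],
])

```text
time: 34.4
eef_pos: [0.4237, 0.1917, 0.1711]
ee_rot: [2.226, -2.217, 0.0]
wrist_force: [1.0, 0.1, -0.1]
finger_gap: 0.992
grip_force: 0.0
```

```bash
python3 - <<'E'
from h import *
im,W=cloud("top"); X,Y,Z=W[...,0],W[...,1],W[...,2]
cv2.imwrite("pics/t8.png",cv2.resize(im[130:280,190:560],(800,324),interpolation=cv2.INTER_CUBIC)[...,::-1])
for n,y,z in(("b",.039,.158),("c",.1246,.14),("v",.208,.106)):
    k=(np.hypot(X-.587,Y-y)<.03)&(abs(Z-z)<.012); print(n,np.median(Z[k]),X[k].mean(),Y[k].mean())
im=held(.4245,.192,.032,.02,.1)
E
```

```text
b 0.15864132533483932 0.5873174913500445 0.04340712139194982
c 0.14038179420936042 0.5869691431294234 0.12417760839308419
v 0.10594080600284483 0.5865387977701322 0.20920475721729684
tcp [0.4241 0.1915 0.171 ] [ 2.224 -2.218  0.   ]
bottle axis [0.4234 0.1915] 1179 low z 0.0201 to go mm [1.1 0.5]
```

View pics/t8.png

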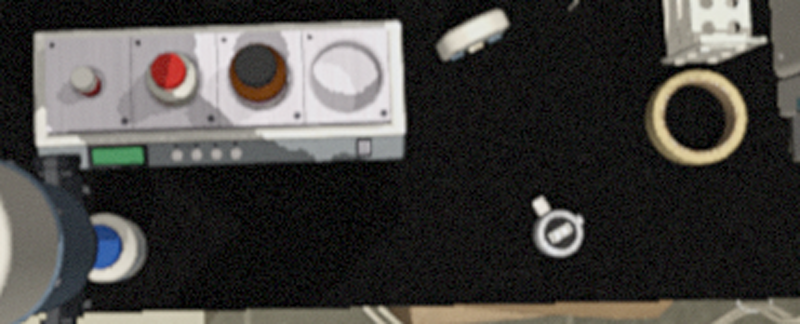

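b, c and the vial are all seated at the right heights: crop (258,70), (170,72) and (88,82). Now bottle_a.

servo_tool([
  [85,[0,0,-15],[0,0,0]],
  [85,[0,0,-20],[0,0,0]],
  [85,[0,0,-22],[0,0,0]],
  [85,[0,0,-22],[0,0,0]],
  [85,[0,0,-22],[0,0,0]],
  [85,[0,0,-20],[0,0,0]],
  [85,[0,0,-14],[0,0,0]],
  [85,[0,0,0],[0,0,0]],
])

```text
time: 35.5
eef_pos: [0.4238, 0.1909, 0.0352]
ee_rot: [2.222, -2.217, -0.0]
wrist_force: [0.1, 0.9, -0.8]
finger_gap: 0.998
grip_force: 0.0
```

servo_tool([
  [52,[0,0,0],[0,0,0]],
  [52,[0,0,0],[0,0,0]],
  [52,[0,0,0],[0,0,0]],
  [52,[0,0,0],[0,0,0]],
  [52,[0,0,0],[0,0,0]],
  [52,[0,0,0],[0,0,0]],
  [52,[0,0,0],[0,0,0]],
  [52,[0,0,0],[0,0,0]],
], squeeze=60)

```text
time: 36.5
eef_pos: [0.4246, 0.1923, 0.0376]
ee_rot: [-2.224, 2.216, -0.001]
wrist_force: [-2.6, -0.5, 5.9]
finger_gap: 0.714
grip_force: 63.7
```

servo_tool([
  [52,[0,0,2],[0,0,0]],
  [52,[0,0,8],[0,0,0]],
  [52,[0,0,20],[0,0,0]],
  [52,[0,0,30],[0,0,0]],
  [52,[0,0,30],[0,0,0]],
  [52,[0,0,15],[0,0,0]],
  [52,[0,0,0],[0,0,0]],
  [52,[0,0,0],[0,0,0]],
])

```text
time: 37.5
eef_pos: [0.4233, 0.1914, 0.1401]
ee_rot: [2.223, -2.217, -0.001]
wrist_force: [0.0, 0.2, -4.6]
finger_gap: 0.714
grip_force: 66.5
```

servo_tool([
  [52,[0,-15,0],[0,0,0]],
  [52,[0,-35,0],[0,0,0]],
  [52,[0,-40,0],[0,0,0]],
  [52,[0,-40,0],[0,0,0]],
  [52,[0,-40,0],[0,0,0]],
  [52,[0,-40,0],[0,0,0]],
  [52,[0,-28,0],[0,0,0]],
  [52,[0,0,0],[0,0,0]],
])

```text
time: 38.5
eef_pos: [0.4229, -0.0484, 0.1404]
ee_rot: [2.22, -2.22, -0.001]
wrist_force: [0.6, 0.3, -4.0]
finger_gap: 0.71
grip_force: 66.5
```

servo_tool([
  [52,[12,0,0],[0,0,0]],
  [52,[30,0,0],[0,0,0]],
  [52,[35,0,0],[0,0,0]],
  [52,[35,0,0],[0,0,0]],
  [52,[30,0,0],[0,0,0]],
  [52,[20,0,0],[0,0,0]],
  [52,[3,0,0],[0,0,0]],
  [52,[0,0,0],[0,0,0]],
])

```text
time: 39.5
eef_pos: [0.5889, -0.0458, 0.1404]
ee_rot: [2.225, -2.217, -0.001]
wrist_force: [0.1, -0.6, -5.3]
finger_gap: 0.707
grip_force: 66.7
```

```bash
python3 - <<'E'
from h import *
im=held(.5885,-.0462,.032,.115,.17)
cv2.imwrite("pics/s9.png",cv2.resize(im[90:250,240:420],(675,600),interpolation=cv2.INTER_CUBIC)[...,::-1])
E
```

```text
tcp [ 0.5889 -0.0458  0.1404] [ 2.225e+00 -2.217e+00 -1.000e-03]
bottle axis [ 0.5878 -0.0456] 506 low z 0.1152 to go mm [ 0.7 -0.6]
```

View pics/s9.png

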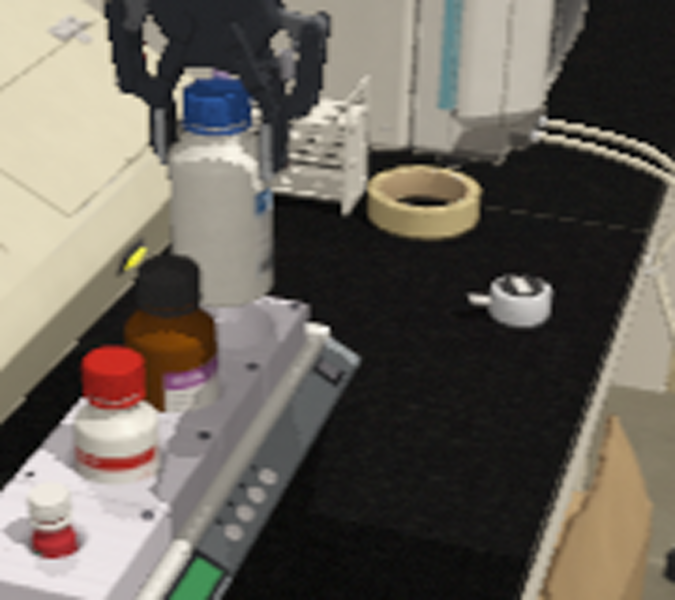

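Bottle_a hangs upright at crop (222,240), over the last well. Lowering it.

servo_tool([
  [52,[0,0,-4],[0,0,0]],
  [52,[0,0,-6],[0,0,0]],
  [52,[0,0,-6],[0,0,0]],
  [52,[0,0,-6],[0,0,0]],
  [52,[0,0,-5],[0,0,0]],
  [52,[0,0,-4],[0,0,0]],
  [52,[0,0,-4],[0,0,0]],
  [52,[0,0,0],[0,0,0]],
])

```text
time: 40.55
eef_pos: [0.5888, -0.0462, 0.1057]
ee_rot: [2.224, -2.218, -0.001]
wrist_force: [-0.1, -0.2, -5.2]
finger_gap: 0.71
grip_force: 66.7
```

servo_tool([
  [52,[0,0,-3],[0,0,0]],
  [52,[0,0,-4],[0,0,0]],
  [52,[0,0,-5],[0,0,0]],
  [52,[0,0,-5],[0,0,0]],
  [52,[0,0,-5],[0,0,0]],
  [52,[0,0,-4],[0,0,0]],
  [52,[0,0,-3],[0,0,0]],
  [52,[0,0,0],[0,0,0]],
])

```text
time: 41.55
eef_pos: [0.5889, -0.0463, 0.0768]
ee_rot: [2.224, -2.218, -0.0]
wrist_force: [0.1, 0.0, -5.6]
finger_gap: 0.712
grip_force: 66.7
```

servo_tool([
  [52,[0,0,-1],[0,0,0]],
  [52,[0,0,-1],[0,0,0]],
  [52,[0,0,-1],[0,0,0]],
  [52,[0,0,-1],[0,0,0]],
  [52,[0,0,-1],[0,0,0]],
  [52,[0,0,0],[0,0,0]],
  [52,[0,0,0],[0,0,0]],
  [52,[0,0,0],[0,0,0]],
])

```text
time: 42.55
eef_pos: [0.5892, -0.0467, 0.0738]
ee_rot: [-2.225, 2.218, -0.002]
wrist_force: [-4.5, 0.6, 5.4]
finger_gap: 0.712
grip_force: 67.9
```

Contact on the well floor. Release and retreat.

servo_tool([
  [52,[0,0,0],[0,0,0]],
  [85,[0,0,0],[0,0,0]],
  [85,[0,0,0],[0,0,0]],
  [85,[0,0,0],[0,0,0]],
  [85,[0,0,10],[0,0,0]],
  [85,[0,0,35],[0,0,0]],
  [85,[0,0,40],[0,0,0]],
  [85,[0,0,35],[0,0,0]],
])

```text
time: 43.55
eef_pos: [0.5894, -0.0463, 0.1946]
ee_rot: [-2.224, 2.217, -0.002]
wrist_force: [1.5, -0.4, -0.0]
finger_gap: 0.994
grip_force: 0.0
```

servo_tool([
  [85,[-15,-15,0],[0,0,0]],
  [85,[-30,-35,0],[0,0,0]],
  [85,[-30,-35,0],[0,0,0]],
  [85,[-30,-35,0],[0,0,0]],
  [85,[-30,-35,0],[0,0,0]],
  [85,[-25,-35,0],[0,0,0]],
  [85,[0,0,0],[0,0,0]],
  [85,[0,0,0],[0,0,0]],
])

```text
time: 44.55
eef_pos: [0.4293, -0.2363, 0.1927]
ee_rot: [-2.224, 2.218, -0.001]
wrist_force: [-0.0, -0.9, 0.4]
finger_gap: 0.997
grip_force: 0.0
```

```bash
python3 - <<'E'
from h import *
im,W=cloud("top"); X,Y,Z=W[...,0],W[...,1],W[...,2]
s,_=cloud("side")
cv2.imwrite("pics/f.png",np.vstack([cv2.resize(im[140:220,190:390],(700,280)),cv2.resize(s[130:290,220:480],(700,310),interpolation=cv2.INTER_AREA)])[...,::-1])
for n,y,z in(("a",-.046,.171),("b",.039,.158),("c",.1246,.14),("v",.208,.106)):
    k=(np.hypot(X-.587,Y-y)<.03)&(abs(Z-z)<.012); print(n,np.median(Z[k]),X[k].mean(),Y[k].mean())
o=env.get_obs();print(o["time"],o["wrist_force"])
E
```

```text
a 0.17143634946853104 0.5890299735753199 -0.046096705266072555
b 0.1587570046847283 0.5873296813853447 0.04349577178348187
c 0.14056037564701207 0.5870123567720276 0.12434489619943791
v 0.10661892416067165 0.5866726810295919 0.2095022287124578
44.65 [ 0.37659336 -0.78432928  0.82875488]
```

View pics/f.png

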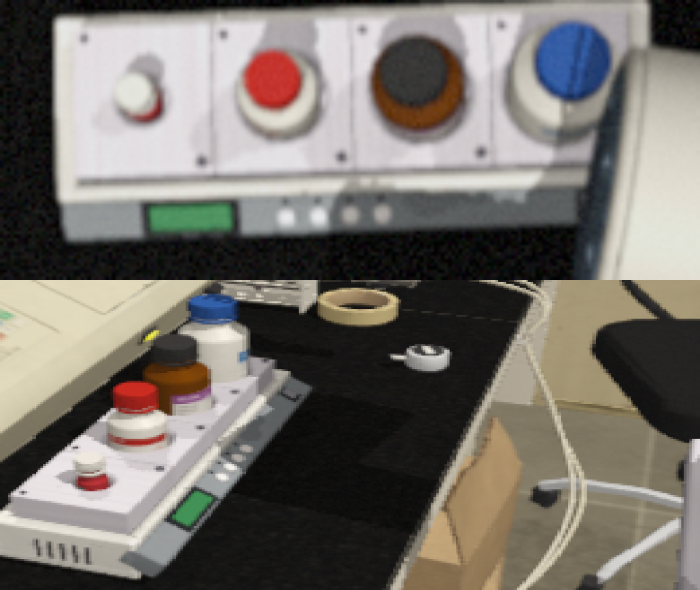

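All four stand at the right height. One check that bottle_b isn't leaning before I hand in.

```bash
python3 - <<'E'
from h import *
im,W=cloud("top"); X,Y,Z=W[...,0],W[...,1],W[...,2]
for n,y,z,R in(("a",-.046,.171,.022),("b",.0415,.158,.019),("c",.1246,.14,.017)):
    k=(np.hypot(X-.587,Y-y)<R-.003)&(abs(Z-z)<.006); A=np.c_[X[k]-.587,Y[k]-y,np.ones(k.sum())]
    k2=(np.hypot(X-.587,Y-y)<.03)&(abs(Z-z)<.006)
    print(n,k.sum(),"slope deg",np.degrees(np.linalg.lstsq(A,Z[k],rcond=None)[0][:2]).round(1),"cap",circ(hull(np.c_[X[k2],Y[k2]])).round(4))
im,W=cloud("side"); X,Y,Z=W[...,0],W[...,1],W[...,2]
for lo,hi,R in((.08,.1,.028),(.1,.12,.028),(.12,.138,.028),(.142,.156,.019)):
    k=(np.hypot(X-.588,Y-.041)<R+.006)&(Z>lo)&(Z<hi); print(lo,k.sum(),circ(np.c_[X[k],Y[k]],R)[:2].round(4))
E
```

```text
a 305 slope deg [ 0.2 -0.2] cap [ 0.5892 -0.0462  0.0209]
b 207 slope deg [ 0.3 -1.4] cap [0.5882 0.0435 0.0187]
c 154 slope deg [-1.   0.7] cap [0.5878 0.1247 0.0159]
0.08 156 [0.5566 0.0804]
0.1 182 [0.5877 0.04  ]
0.12 190 [0.5913 0.0319]
0.142 96 [0.5879 0.0413]
```

```bash
python3 -c "
from station import env
print(env.hand_in())"
```

```text
the job is handed in; nothing more can be done
None
```

All four are released and standing in their own wells, and the job is handed in at about 45 s of the 120 s. Cap heights show each on its well floor; bottle_b may sit against its well wall, with an apparent 1.4° slope I judged to be measurement noise.

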